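Pack the screen-printing weights into their case

TASK

Lift the blue lid of the grey case open until it leans back on its stop, then fetch every brass weight, both those down inside the deep narrow soak canisters and those on the table, and stand each one upright on the floor of the case. When all are in, shut the lid fully; leave the canisters, ink tub, spray can and jar standing.

Things in the scene. Friction and masses are not known exactly. Their poses are not given: they have to be found in the camera images.
- case: Fixed grey storage case, open-topped tray under a hinged lid: outside 110 (x) by 320 (y) by 65 mm (z), walls and floor 5 mm, inside 100 by 310 by 60 mm deep. Origin: centre of its underside, on the table; z up, x points away from the front (handle) side towards the hinge side, y along its length. Five weights fit in one row along y, 58 mm apart
- lid (a joint): The case's blue lid, a 110 by 320 by 8 mm plate hinged along the far long upper edge of the case (0.3 kg): 0 = shut, grows as it opens, 1.8 rad = leaning back against its stop. It falls shut when let go below about 1.5 rad and rests on the stop by its own weight above about 1.65 rad
- lid_handle (a point): Centre of the lid's handle: a straight black round bar, 11 mm thick and 110 mm long, parallel to the case's y axis, held 40 mm out in front of the lid's front edge by two stubs at 48 mm either side of the centre. It is 150 mm from the hinge line and 4 mm above the lid's underside. When shut it is 70 mm above the table and can be pinched from above; the bar is round, so it can turn between vertical fingers as the lid swings. The point turns with the lid
- lid_hinge (a point): Middle of the lid's hinge line (which runs along the case's y axis), 55 mm from the case's centre along its x, 65.5 mm above the table
- mouth1 (a point): Centre of the mouth of soak canister 1: loose upright, deep, narrow, oblong aluminium canister, 0.7 kg, 93 mm tall, outside 120 mm long (along its x) by 66 mm wide (along its y), wall and floor 4 mm, so inside 112 by 58 mm and 89 mm deep. z up. May be empty or hold one weight (weight 1)
- mouth2 (a point): Centre of the mouth of soak canister 2: loose upright, deep, narrow, oblong aluminium canister, 0.7 kg, 93 mm tall, outside 120 mm long (along its x) by 66 mm wide (along its y), wall and floor 4 mm, so inside 112 by 58 mm and 89 mm deep. z up. May be empty or hold one weight (weight 2)
- mouth3 (a point): Centre of the mouth of soak canister 3: loose upright, deep, narrow, oblong aluminium canister, 0.7 kg, 93 mm tall, outside 120 mm long (along its x) by 66 mm wide (along its y), wall and floor 4 mm, so inside 112 by 58 mm and 89 mm deep. z up. May be empty or hold one weight (weight 3)
- weight1_mid (a point): Middle (half-way up) of hold-down weight 1: brass disc 46 mm across and 12 mm thick with an upright round red handle on it, 12 mm across, from 12 to 52 mm above its underside; 52 mm tall in all, about 0.2 kg, z along the handle. Stands on the floor of canister 1 at the start; may be absent
- weight2_mid (a point): Middle (half-way up) of hold-down weight 2: brass disc 46 mm across and 12 mm thick with an upright round red handle on it, 12 mm across, from 12 to 52 mm above its underside; 52 mm tall in all, about 0.2 kg, z along the handle. Stands on the floor of canister 2 at the start; may be absent
- weight3_mid (a point): Middle (half-way up) of hold-down weight 3: brass disc 46 mm across and 12 mm thick with an upright round red handle on it, 12 mm across, from 12 to 52 mm above its underside; 52 mm tall in all, about 0.2 kg, z along the handle. Stands on the floor of canister 3 at the start; may be absent
- weight4_mid (a point): Middle (half-way up) of hold-down weight 4: brass disc 46 mm across and 12 mm thick with an upright round red handle on it, 12 mm across, from 12 to 52 mm above its underside; 52 mm tall in all, about 0.2 kg, z along the handle. Stands on the table at the start; may be absent
- weight5_mid (a point): Middle (half-way up) of hold-down weight 5: brass disc 46 mm across and 12 mm thick with an upright round red handle on it, 12 mm across, from 12 to 52 mm above its underside; 52 mm tall in all, about 0.2 kg, z along the handle. Stands on the table at the start; may be absent
- ink_tub: blue plastic ink tub with white cap, 72 mm across, 80 mm tall; a bystander that must stay standing; origin at the centre of its underside
- spray_can: white and red spray can, 54 mm across, 190 mm tall; a bystander that must stay standing; origin at the centre of its underside
- emulsion_jar: green glass jar with steel cap, 60 mm across, 75 mm tall; a bystander that must stay standing; origin at the centre of its underside
There are look-alikes about, which are no part of the job. What is shaped like the part that bears weight4_mid but purple or turquoise is not meant.

How it is judged (in metres and radians):
On the way, in this order (a step that is already met when the one before it is completed fails the run):
1. The lid is lifted open and rests on its stop (value of joint lid above 1.72 rad), for 0.3 s.
2. Every weight present stands upright in the case, let go, with the lid still open (x of weight1_mid in the frame of case between -0.05 and 0.05 m and y of weight1_mid in the frame of case between -0.155 and 0.155 m and z of each of weight1_mid, weight2_mid, weight3_mid, weight4_mid, weight5_mid in the frame of case below 0.041 m and angle between each of weight1_mid, weight2_mid, weight3_mid, weight4_mid, weight5_mid's own z axis and vertical below 0.2 rad and x of weight2_mid in the frame of case between -0.05 and 0.05 m and y of weight2_mid in the frame of case between -0.155 and 0.155 m and x of weight3_mid in the frame of case between -0.05 and 0.05 m and y of weight3_mid in the frame of case between -0.155 and 0.155 m and x of weight4_mid in the frame of case between -0.05 and 0.05 m and y of weight4_mid in the frame of case between -0.155 and 0.155 m and x of weight5_mid in the frame of case between -0.05 and 0.05 m and y of weight5_mid in the frame of case between -0.155 and 0.155 m and contact force between the fingers and weight1 below 0.3 N and contact force between the fingers and weight2 below 0.3 N and contact force between the fingers and weight3 below 0.3 N and contact force between the fingers and weight4 below 0.3 N and contact force between the fingers and weight5 below 0.3 N and value of joint lid above 1.5 rad), for 0.3 s.
At the end, for the whole second after the job is handed in: Lid shut (below 0.05 rad) with every weight present inside the case, standing on its floor within 0.2 rad of upright, and the canisters standing (x of weight1_mid in the frame of case between -0.05 and 0.05 m and y of weight1_mid in the frame of case between -0.155 and 0.155 m and z of each of weight1_mid, weight2_mid, weight3_mid, weight4_mid, weight5_mid in the frame of case below 0.041 m and angle between each of weight1_mid, weight2_mid, weight3_mid, weight4_mid, weight5_mid's own z axis and vertical below 0.2 rad and x of weight2_mid in the frame of case between -0.05 and 0.05 m and y of weight2_mid in the frame of case between -0.155 and 0.155 m and x of weight3_mid in the frame of case between -0.05 and 0.05 m and y of weight3_mid in the frame of case between -0.155 and 0.155 m and x of weight4_mid in the frame of case between -0.05 and 0.05 m and y of weight4_mid in the frame of case between -0.155 and 0.155 m and x of weight5_mid in the frame of case between -0.05 and 0.05 m and y of weight5_mid in the frame of case between -0.155 and 0.155 m and contact force between the fingers and weight1 below 0.3 N and contact force between the fingers and weight2 below 0.3 N and contact force between the fingers and weight3 below 0.3 N and contact force between the fingers and weight4 below 0.3 N and contact force between the fingers and weight5 below 0.3 N and value of joint lid below 0.05 rad and not (angle between any of mouth1, mouth2, mouth3's own z axis and vertical above 0.6 rad)); the robot touches nothing.
It fails at once if A soak canister is knocked over (angle between any of mouth1, mouth2, mouth3's own z axis and vertical above 0.6 rad).
It fails at once if The ink tub, spray can or jar is knocked over (angle between any of ink_tub, spray_can, emulsion_jar's own z axis and vertical above 0.6 rad).
Of weight1, weight2, weight3 only 2 to 3 are there at a start; the rules pass over those that are not, and their reading is None.
Of weight4, weight5 only 1 to 2 are there at a start; the rules pass over those that are not, and their reading is None.
At some moment in a run one of weight4, weight5 may be knocked a few centimetres aside while the robot is not near it.
It also fails if it takes over 210 s, if anything falls off the work surface, if the arm or the gripper's body presses on something with over 40 N, if the wrist force passes 120 N, or if a joint passes its speed limit or range.

ROBOT

A 6-joint arm with a two-finger parallel gripper is mounted at the origin on the work surface. World frame = base frame: x ahead of the robot, y to its left, z up, the work surface at z = 0. Lengths are in m, angles in degrees, forces in N, time in s.
With the tool pointing down it reaches from about 0.325 to 0.775 m from the base axis. Payload 5.5 kg.
Tool frame: the origin (TCP) lies midway between the tips of the shut fingers; the grasp point (between the pads) lies 19 mm behind it; z points along the fingers, y is the direction in which the jaws open and shut (so a half turn about z gives the same grasp; the last joint's range is limited). The gripper opens to 85 mm and grips with 20 to 120 N. Pads are 22 mm wide; open, the fingers measure 114 mm over their backs; the gripper's body (76 mm by 85 mm) begins 54 mm behind the grasp point. The pads swing forward as they close: fully open they stand 13 mm farther back than shut.
Start: joints at [73.7, 5.22, 70.514, -0, 104.267, -3.249], TCP at [0.136, 0.585, 0.208] pointing down, gripper open.
Joint ranges: [-164.24, 164.24], [-49.07, 125.15], [9.68, 141.18], [-86.29, 266.29], [3.28, 154.24], [-151.56, 151.56]. Speed limits (degrees/s): [147.25, 147.25, 172.46, 180, 180, 180].

INTERFACE

Orientations are given as [roll, pitch, yaw] about the fixed x, y, z axes, in that order (R = Rz(yaw) Ry(pitch) Rx(roll)).
In Python, from cell import monitor, cams, ctrl gives the robot as it stands. The module is installed in compiled form; this text tells all that it offers.
- The arm moves only by the tool apply_moves, never from a script. Its argument "series" is text: rows parted by semicolons, each of 7 numbers parted by spaces: the closure, from 0 (fully open) to 1 (shut), then the shift along the tool's x, y, z in m, then the turn, a rotation vector about the tool's x, y, z in degrees. In form: fingers x y z wx wy wz; .... A call has 1 to 10 rows; each row is the pose to reach, as a shift and turn from the pose commanded when the call began, along the tool's axes at that moment; what a row does not reach only later rows make up. A row lasts 1/8 s, in which the tool goes at most 62.5 mm and 10.7 degrees, less where a joint would pass 70% of its speed; a pose out of reach is approached as far as the arm can. A call with a gripper value outside its range is refused whole. The fingers move at their own pace and stop on an object; "grip_force" is the grip in N (left out, the last holds). Time passes only in rows, so rows that repeat a pose let the fingers close. It gives the time, the measured TCP pose, the force and the opening at its end, in the units of the state.
- monitor.read_state(): the state, without advancing time (a new reading comes with each control period).
- cams.get_image(name): name is "scene" or "top" or "wrist"; returns the picture (420x560x3 uint8, blue, green, red); there is no depth.
- cams.get_calibration(name): a dict with "camera_matrix" (3x3 intrinsics, pixels), "R" (3x3) and "t" (3): a world point X has camera coordinates R X + t. Camera axes: x right, y down, z forward; pixel columns grow to the right and rows downward; lengths in m; the calibration is good to about 2 mm. A picture is of the moment at which its call begins: read the wrist's pose just before it. get_calibration takes no time and is no camera call; for the wrist camera it gives the pose at the moment of the call.
- ctrl.finish_job(): hands the job in, once; it reports no verdict.
The state is a dict: "clock": time; "q": joint angles; "joint_vel": joint speeds; "tau": joint torques, N m; "ee_pos": TCP position; "tool_rot": TCP orientation; "ft_force": force on the tool from outside, world axes, zero at the start; "ft_torque": the same for the moment, N m; "opening": finger opening in m.
Only numpy, scipy, OpenCV 4.12 (cv2) and the standard library are available. Lean on these libraries where they do the work, as an engineer would, in place of code of your own. Each camera call takes 0.05 s, during which the arm holds its last target. There are 200 camera calls.

## Working session

There is one attempt and no reset: what is moved stays moved. The work goes in short steps, Python scripts to look and compute and a tool call to move; the robot and the scene stay as the last step left them, time stands still between calls to the robot, and variables do not carry over. Pictures are saved under pics/ and viewed, about 12 in all and at most 16, crops included, and the job is handed in when it is done.

Besides the shell and the picture viewer there is one more tool, called after ">>>" in YAML: its name, and indented under it one key for each argument. apply_moves: Moves the arm, as the interface text tells. Its arguments: {"type":"object","properties":{"series":{"type":"string"},"grip_force":{"type":"number"}},"required":["series"]}

```bash
mkdir -p pics
cat > h.py <<'E'
import numpy as np, cv2
from scipy.spatial.transform import Rotation as Rn
from cell import monitor, cams, ctrl
def snap(n,f):
    im=cams.get_image(n).copy(); cv2.imwrite('pics/'+f,im); return im
def ray(n,u,v,z,cal=None):
    c=cal or cams.get_calibration(n); K,R,t=map(np.array,(c['camera_matrix'],c['R'],c['t']))
    d=R.T@np.linalg.inv(K)@[u,v,1]; o=-R.T@t
    return o+d*(z-o[2])/d[2]
def proj(n,X,cal=None):
    c=cal or cams.get_calibration(n); K,R,t=map(np.array,(c['camera_matrix'],c['R'],c['t']))
    p=K@(R@np.array(X,float)+t.ravel()); return p[:2]/p[2]
E
python3 - <<'E'
from h import *
a=snap('scene','s0.png'); b=snap('top','t0.png'); 
cv2.imwrite('pics/t0b.png',cv2.resize(b,(800,600),interpolation=cv2.INTER_CUBIC))
print(monitor.read_state())
for n in('scene','top','wrist'): c=cams.get_calibration(n); print(n,np.round(c['camera_matrix'],1).tolist(),np.round(c['R'],3).tolist(),np.round(c['t'],3).tolist())
E
```

```text
{'clock': 0.1, 'q': array([ 7.37001787e+01,  5.25976451e+00,  7.05753087e+01, -9.10748167e-04,
        1.04264902e+02, -3.24706363e+00]), 'joint_vel': array([ 0.0593104 , -0.09707874, -0.08420613,  0.00958746, -0.03430025,
       -0.03915901]), 'tau': array([ 1.98167487e-03, -4.60222399e+01, -4.19216251e+01, -5.64396044e-05,
        1.07124634e-02,  1.64615994e-05]), 'ee_pos': array([0.13542013, 0.58422749, 0.20655058]), 'tool_rot': array([-1.79900135e+02, -4.78111663e-03,  1.66947014e+02]), 'ft_force': array([ 0.12977397,  0.24369059, -0.35879538]), 'ft_torque': array([ 0.00312438,  0.00155715, -0.00882249]), 'opening': 0.08565492366897197}
scene [[449.6, 0.0, 275.5], [0.0, 449.6, 216.3], [0.0, 0.0, 1.0]] [[-0.885, 0.465, 0.008], [0.305, 0.593, -0.746], [-0.351, -0.658, -0.666]] [0.54, -0.107, 1.267]
top [[440.7, 0.0, 280.1], [0.0, 440.7, 205.9], [0.0, 0.0, 1.0]] [[-0.015, -1.0, -0.016], [-0.98, 0.017, -0.196], [0.196, 0.013, -0.98]] [-0.028, 0.596, 0.89]
wrist [[319.6, 0.0, 276.8], [0.0, 319.6, 206.4], [0.0, 0.0, 1.0]] [[0.226, 0.974, -0.001], [0.941, -0.218, 0.259], [0.252, -0.059, -0.966]] [-0.6, -0.032, 0.377]
```

View pics/t0b.png

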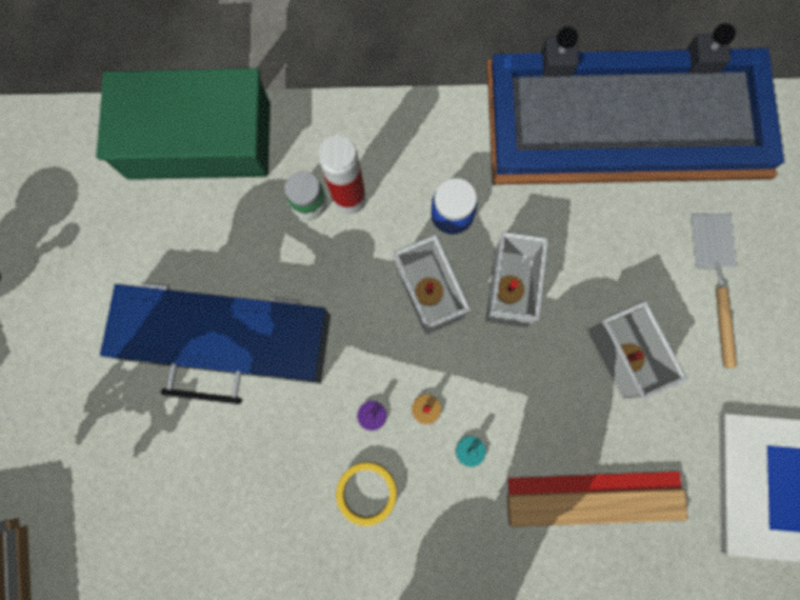

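View pics/s0.png

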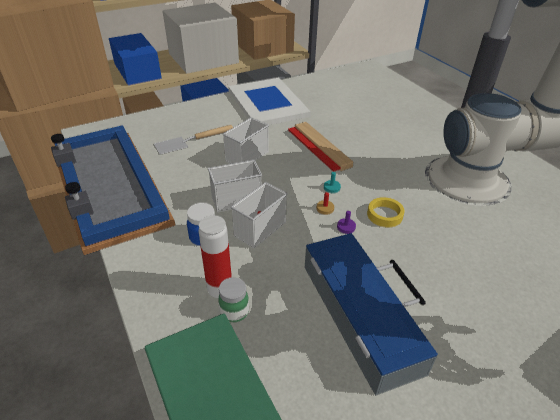

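The top view shows the look-alikes: purple at (372,414), turquoise at (471,450). The only brass weight on the table is at (427,408), with one brass weight in each canister: (430,290), (511,288) and (632,357). Next I'll compute positions and check with an enlarged crop.

Run:
```python
from h import *
s=1/1.4286
def P(l,z): return np.array([ray('top',u*s,v*s,z)[:2] for u,v in l])
def show(n,a): print(n,np.round(a,3).tolist())
lid=P([(115,285),(328,308),(320,381),(101,355)],.0735); show('lid',lid); show('c',lid.mean(0))
h=P([(162,392),(241,400)],.07); show('handle',h); d=h[1]-h[0]; print('len',np.linalg.norm(d),'yaw of y axis',np.degrees(np.arctan2(-d[1],-d[0])))
d=lid[0]-lid[1]; print(np.degrees(np.arctan2(d[1],d[0])),np.linalg.norm(d))
for n,l in dict(A=[(395,249),(435,238),(468,309),(430,327)],B=[(503,233),(547,238),(538,322),(490,318)],C=[(603,322),(645,304),(685,379),(641,397)]).items():
    p=P(l,.093); dd=(p[0]+p[1]-p[2]-p[3])/2; show(n,p.mean(0)); print(np.linalg.norm(dd),np.degrees(np.arctan2(dd[1],dd[0])))
show('discs',P([(430,290),(511,288),(632,357),(427,408)],.012))
show('tops',P([(430,286),(513,285),(634,355),(427,408)],.056))
show('jar,can,tub',np.vstack([P([(304,188)],.075),P([(339,148)],.19),P([(455,196)],.08)]))
im=cv2.imread('pics/t0.png')[155:325,60:490]
cv2.imwrite('pics/t0c.png',cv2.resize(im[:,190:430],(800,566),interpolation=cv2.INTER_CUBIC))
```

```text
lid [[0.614, 0.389], [0.574, 0.069], [0.467, 0.079], [0.51, 0.401]]
c [0.541, 0.235]
handle [[0.455, 0.31], [0.441, 0.194]]
len 0.1163009598778333 yaw of y axis 83.47836295780344
82.7738265897053 0.32241385680780643
A [0.609, -0.085]
0.12131717366384719 22.67220865333667
B [0.611, -0.212]
0.12757696314559325 -10.139242224045043
C [0.502, -0.382]
0.11642220456797035 22.924451453152802
discs [[0.611, -0.085], [0.612, -0.213], [0.5, -0.394], [0.427, -0.076]]
tops [[0.608, -0.083], [0.607, -0.209], [0.499, -0.381], [0.426, -0.075]]
jar,can,tub [[0.761, 0.107], [0.773, 0.04], [0.742, -0.124]]
```

View pics/t0c.png

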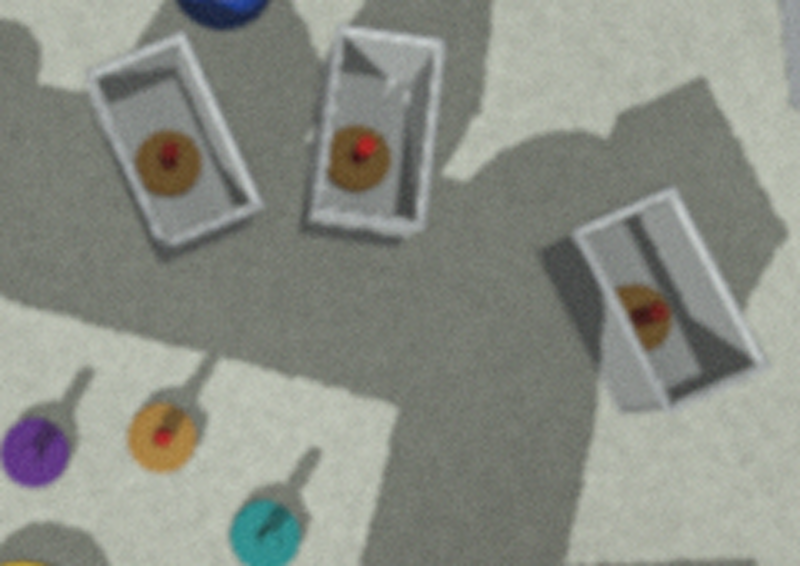

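The crop confirms it. The brass disc with a red handle is at crop (165,435), purple and turquoise sit to either side, and each of the three canisters holds one weight. That makes 4 weights. I'll write a planner and go above the handle.

```bash
cat > plan.py <<'E'
# plan rows from stored commanded pose (x y z yaw; tool always pointing down)
import json, numpy as np, os
F='cmd.json'
def get(): return np.array(json.load(open(F))) if os.path.exists(F) else np.array([.136,.585,.208,167.])
def plan(wps, step=.055):
    """wps: (x,y,z,yaw,closure[,nhold]); prints series; stores final pose as commanded."""
    c0=get(); cur=c0.copy(); rows=[]; a=np.radians(c0[3]); last=None
    for w in wps:
        t=np.array(w[:4],float); n=max(1,int(np.ceil(max(np.linalg.norm(t[:3]-cur[:3])/step, abs(t[3]-cur[3])/10.)-1e-6)))
        for k in list(range(1,n+1))+[n]*(w[5] if len(w)>5 else 0):
            p=cur+(t-cur)*k/n; d=p-c0
            x=np.cos(a)*d[0]+np.sin(a)*d[1]; y=np.sin(a)*d[0]-np.cos(a)*d[1]
            rows.append([w[4],round(x,3),round(y,3),round(-d[2],3),0,0,round(-d[3],1)])
        cur=t
    r=rows[-1]  # stored pose from the rounded final row
    e=np.array([c0[0]+np.cos(a)*r[1]+np.sin(a)*r[2], c0[1]+np.sin(a)*r[1]-np.cos(a)*r[2], c0[2]-r[3], c0[3]-r[6]])
    json.dump(e.tolist(),open(F,'w'))
    print(len(rows),'rows ->',np.round(e,4)); 
    for i in range(0,len(rows),10):
        if i: print('-- (relative to START of first call; re-plan!)')
        print('; '.join(' '.join('%g'%(v+0) for v in r) for r in rows[i:i+10]))
E
python3 -c "
from plan import *
plan([(.447,.249,.15,83,.65,1)])"
```

```text
10 rows -> [ 0.4475  0.2493  0.15   83.    ]
0.65 -0.042 -0.029 0.006 0 0 9.3; 0.65 -0.084 -0.057 0.013 0 0 18.7; 0.65 -0.126 -0.086 0.019 0 0 28; 0.65 -0.168 -0.114 0.026 0 0 37.3; 0.65 -0.21 -0.143 0.032 0 0 46.7; 0.65 -0.252 -0.172 0.039 0 0 56; 0.65 -0.294 -0.2 0.045 0 0 65.3; 0.65 -0.337 -0.229 0.052 0 0 74.7; 0.65 -0.379 -0.257 0.058 0 0 84; 0.65 -0.379 -0.257 0.058 0 0 84
```

>>> apply_moves:
  series: "0.65 -0.042 -0.029 0.006 0 0 9.3; 0.65 -0.084 -0.057 0.013 0 0 18.7; 0.65 -0.126 -0.086 0.019 0 0 28; 0.65 -0.168 -0.114 0.026 0 0 37.3; 0.65 -0.21 -0.143 0.032 0 0 46.7; 0.65 -0.252 -0.172 0.039 0 0 56; 0.65 -0.294 -0.2 0.045 0 0 65.3; 0.65 -0.337 -0.229 0.052 0 0 74.7; 0.65 -0.379 -0.257 0.058 0 0 84; 0.65 -0.379 -0.257 0.058 0 0 84"
  grip_force: 40

```text
clock: 1.35
ee_pos: [0.4479, 0.2457, 0.1481]
tool_rot: [-179.9, 0.1, 82.6]
ft_force: [-0.4, -0.1, -0.0]
opening: 0.0299
```

Run:
```python
from h import *
s=monitor.read_state(); print(s['ee_pos'],s['tool_rot'],s['opening'],s['clock'],s['q'])
cal=cams.get_calibration('wrist'); snap('wrist','w1.png')
R,t=np.array(cal['R']),np.array(cal['t']).ravel(); c=-R.T@t; d=c-s['ee_pos']
a=np.radians(83); print('cam rel tool', np.cos(a)*d[0]+np.sin(a)*d[1], np.sin(a)*d[0]-np.cos(a)*d[1], -d[2])
print('pred handle ends',proj('wrist',(.455,.31,.07),cal),proj('wrist',(.441,.194,.07),cal))
```

```text
[0.44792473 0.24574347 0.14810302] [-1.79907426e+02  1.16009501e-01  8.26067650e+01] 0.029866370151684935 1.35 [ 2.49692191e+01 -8.64490719e+00  9.01227617e+01 -4.89970327e-02
  9.86624346e+01  3.23552276e+01]
cam rel tool 0.06696935433532743 0.00040770909597969904 -0.1657256513247437
pred handle ends [276.32217614 122.95592842] [277.64534768 267.72864098]
```

View pics/w1.png

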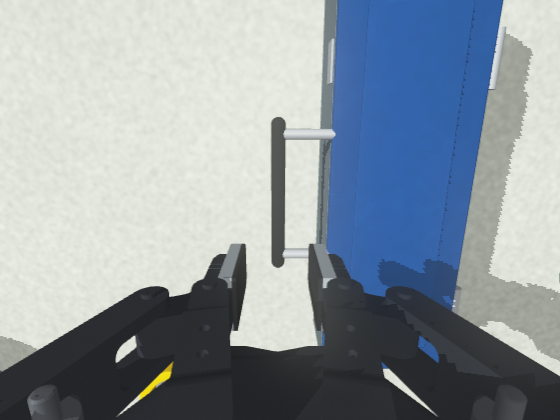

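The wrist view shows the bar from (278,122) to (278,266), as predicted and centred between the fingers. Descend and pinch.

>>> apply_moves:
  series: "0.65 -0.001 0 0.049 0 0 0; 0.65 0 0 0.08 0 0 0; 0.65 0 0 0.098 0 0 0; 0.65 0 0 0.098 0 0 0; 1 0 0 0.098 0 0 0; 1 0 0 0.098 0 0 0; 1 0 0 0.098 0 0 0; 1 0 0 0.098 0 0 0"

```text
clock: 2.4
ee_pos: [0.4469, 0.2486, 0.052]
tool_rot: [180.0, -0.0, 82.9]
ft_force: [-0.0, -0.7, -0.6]
opening: 0.0
```

```bash
cat > lid.py <<'E'
# arc rows for the lid, angles in list; start angle a0; tool axes at yaw 83: y -> case x, x -> -? 
import sys, numpy as np
from plan import get, F, json
def arc(a0,angs,clo,r=.15,yaw_case=-7.):
    c0=get(); a=np.radians(c0[3]); X=np.array([np.cos(np.radians(yaw_case)),np.sin(np.radians(yaw_case))])
    f=lambda t:np.array([-r*np.cos(t)-.004*np.sin(t), r*np.sin(t)+.004*np.cos(t)])
    out=[]
    for t in angs:
        h,v=f(t)-f(a0); d=h*X
        out.append((clo,round(np.cos(a)*d[0]+np.sin(a)*d[1],3),round(np.sin(a)*d[0]-np.cos(a)*d[1],3),round(-v,3)))
    r_=out[-1]
    e=[c0[0]+np.cos(a)*r_[1]+np.sin(a)*r_[2], c0[1]+np.sin(a)*r_[1]-np.cos(a)*r_[2], c0[2]-r_[3], c0[3]]
    json.dump(e,open(F,'w')); print(e); print('; '.join('%g %g %g %g 0 0 0'%tuple(v+0 for v in o) for o in out))
E
python3 -c "
import json
from plan import *; from lid import *
c=get(); a=np.radians(c[3]); json.dump([c[0],c[1],c[2]-.098,c[3]],open(F,'w'))
arc(0,[.09,.18,.27,.36,.45,.54,.63,.72,.81,.9],1)
arc(.9,[.99,1.08,1.17,1.26,1.35,1.44,1.53,1.62,1.7,1.77],1)
"
```

```text
[np.float64(0.5010713257758621), np.float64(0.24274949920999167), np.float64(0.16799999999999998), np.float64(83.0)]
1 0 0 -0.013 0 0 0; 1 0 0.002 -0.027 0 0 0; 1 0 0.004 -0.04 0 0 0; 1 0 0.008 -0.053 0 0 0; 1 0 0.013 -0.065 0 0 0; 1 0 0.019 -0.077 0 0 0; 1 0 0.026 -0.088 0 0 0; 1 0 0.035 -0.098 0 0 0; 1 0 0.044 -0.107 0 0 0; 1 0 0.054 -0.116 0 0 0
[np.float64(0.6221619562761034), np.float64(0.22788143931456367), np.float64(0.19399999999999998), np.float64(83.0)]
1 0 0.011 -0.008 0 0 0; 1 0 0.022 -0.014 0 0 0; 1 0 0.034 -0.02 0 0 0; 1 0 0.047 -0.024 0 0 0; 1 0 0.06 -0.027 0 0 0; 1 0 0.073 -0.029 0 0 0; 1 0 0.086 -0.03 0 0 0; 1 0 0.1 -0.03 0 0 0; 1 0 0.112 -0.028 0 0 0; 1 0 0.122 -0.026 0 0 0
```

Opening reads 0, so the bar wasn't gripped. I'll look before doing anything else.

Run:
```python
from h import *
a=snap('wrist','w2.png'); b=snap('scene','s2.png')
c=cv2.resize(b[190:400,290:470],None,fx=2,fy=2); 
cv2.imwrite('pics/w2c.png',np.hstack([cv2.resize(a,(560,420)),c[:, :240]]) if False else np.hstack([a[:420,120:440],cv2.resize(b[210:390,300:460],(373,420),interpolation=cv2.INTER_CUBIC)]))
```

```text
(no output)
```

View pics/w2c.png

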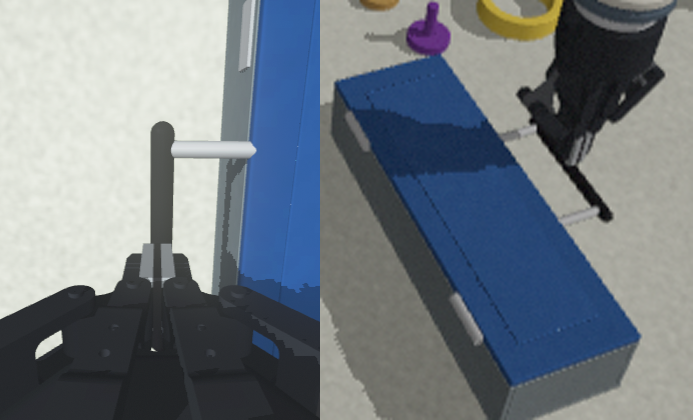

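>>> apply_moves:
  series: "1 0 0 -0.013 0 0 0; 1 0 0.002 -0.027 0 0 0; 1 0 0.002 -0.027 0 0 0"

```text
clock: 2.88
ee_pos: [0.45, 0.2488, 0.0811]
tool_rot: [179.8, -0.1, 82.9]
ft_force: [0.1, 0.0, 0.2]
opening: -0.0001
```

Run:
```python
from h import *
a=snap('wrist','w3.png'); b=snap('scene','s3.png'); s=monitor.read_state(); print(s['ee_pos'],s['ft_force'],s['opening'])
cv2.imwrite('pics/w3c.png',np.hstack([cv2.resize(a[200:380,200:360],(373,420),interpolation=cv2.INTER_CUBIC),cv2.resize(b[240:330,370:440],(327,420),interpolation=cv2.INTER_CUBIC)]))
```

```text
[0.44892715 0.24840905 0.0790257 ] [ 0.29239481 -0.70085823 -0.48012398] -0.00017167064610089554
```

View pics/w3c.png

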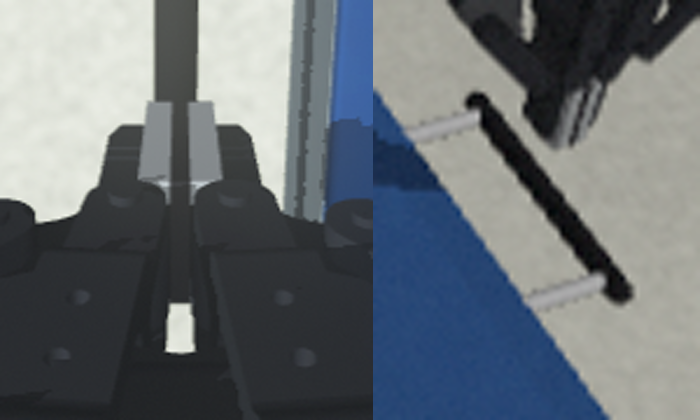

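Run:
```python
from h import *
s=monitor.read_state(); print(s['ee_pos'])
for n in('scene','top'): print(n,'tcp',proj(n,s['ee_pos']), [proj(n,(x,y,.07)).round(1).tolist() for x,y in((.455,.305),(.441,.196))])
def tri(obs):
    A=[];b=[]
    for n,u,v in obs:
        c=cams.get_calibration(n);K,R,t=map(np.array,(c['camera_matrix'],c['R'],c['t'])); M=K@np.c_[R,t.ravel()]
        for w,i in((u,0),(v,1)): r=w*M[2]-M[i]; A.append(r[:3]);b.append(-r[3])
    x=np.linalg.lstsq(np.array(A),np.array(b),rcond=None); return x[0].round(4),x[1]
k=1/1.4286
print('barR',tri([('top',241*k,400*k),('scene',392.5,261)])); print('barL',tri([('top',162*k,392*k),('scene',423,302.5)]))
im=snap('top','t3.png'); cv2.imwrite('pics/t3c.png',np.hstack([cv2.resize(im[230:300,100:190],(540,420),interpolation=cv2.INTER_CUBIC)]))
```

```text
[0.44892715 0.24840905 0.0790257 ]
scene tcp [405.56353993 275.89566439] [[421.5, 300.2], [391.2, 260.3]]
top tcp [141.2656472  276.58754142] [[115.6, 274.2], [167.8, 280.2]]
barR (array([0.4399, 0.1962, 0.0676]), array([1.93471292]))
barL (array([0.455 , 0.31  , 0.0687]), array([0.03065661]))
```

View pics/t3c.png

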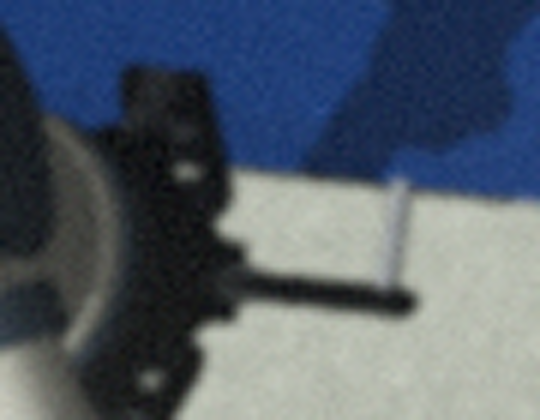

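The bar is in line but below the fingers, so the visible fingertips end higher than I assumed: about 20–25 mm behind the reported TCP. I'll reopen and go deeper, to TCP z≈0.032. That is safe either way.

>>> apply_moves:
  series: "0.65 0 -0.002 0 0 0 0; 0.65 0 -0.002 0 0 0 0; 0.65 0 -0.002 0.02 0 0 0; 0.65 0 -0.002 0.035 0 0 0; 0.65 0 -0.002 0.047 0 0 0; 0.65 0 -0.002 0.047 0 0 0; 1 0 -0.002 0.047 0 0 0; 1 0 -0.002 0.047 0 0 0; 1 0 -0.002 0.047 0 0 0"

```text
clock: 4.15
ee_pos: [0.449, 0.2484, 0.0329]
tool_rot: [179.7, -0.1, 82.9]
ft_force: [6.3, -0.8, -1.8]
opening: 0.0094
```

Run:
```python
from h import *
import json
json.dump([.4475,.2492,.0317,83.],open('cmd.json','w'))
b=snap('scene','s4.png');a=snap('wrist','w4.png'); s=monitor.read_state(); print(s['ee_pos'],s['ft_force'],s['opening'])
cv2.imwrite('pics/w4c.png',np.hstack([cv2.resize(a[200:380,200:360],(373,420),interpolation=cv2.INTER_CUBIC),cv2.resize(b[240:330,370:440],(327,420),interpolation=cv2.INTER_CUBIC)]))
```

```text
[0.44898219 0.24838067 0.03294586] [ 5.78824635 -0.76722043 -1.63146172] 0.009087635475371699
```

>>> apply_moves:
  series: "0.7 0 0.002 0 0 0 0; 0.7 0 0.002 0 0 0 0; 0.7 0 0.002 0.009 0 0 0; 0.7 0 0.002 0.009 0 0 0; 1 0 0.002 0.009 0 0 0; 1 0 0.002 0.009 0 0 0; 1 0 0.002 0.009 0 0 0; 1 0 0.002 0.009 0 0 0"

```text
clock: 5.25
ee_pos: [0.4488, 0.2482, 0.0226]
tool_rot: [180.0, 0.0, 82.9]
ft_force: [2.7, -0.0, -1.1]
opening: 0.0095
```

Run:
```python
from h import *
b=snap('scene','s4.png');a=snap('wrist','w4.png'); s=monitor.read_state(); print(s['ee_pos'],s['ft_force'],s['opening'])
cv2.imwrite('pics/w4c.png',np.hstack([cv2.resize(a[200:380,200:360],(373,420),interpolation=cv2.INTER_CUBIC),cv2.resize(b[240:330,370:440],(327,420),interpolation=cv2.INTER_CUBIC)]))
```

```text
[0.44879973 0.24822229 0.02259661] [ 2.01534224 -0.61918513 -1.00332545] 0.009926928274435724
```

View pics/w4c.png

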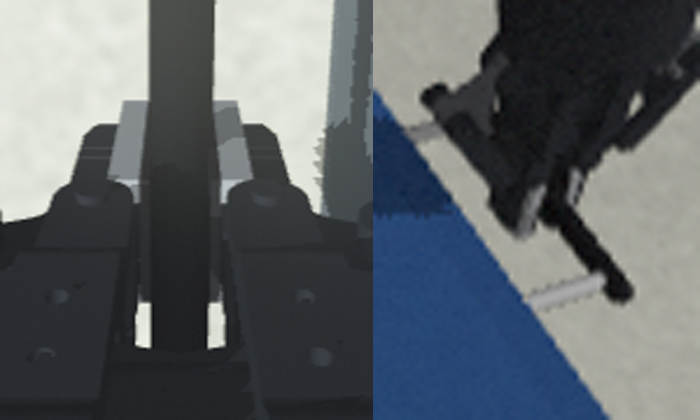

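The bar is now held between the pads (opening 0.0099). The real pads sit about 25 mm behind where I assumed, so I'll use that offset from here on. Swinging the lid.

>>> apply_moves:
  series: "1 0 0 -0.013 0 0 0; 1 0 0.002 -0.027 0 0 0; 1 0 0.004 -0.04 0 0 0; 1 0 0.008 -0.053 0 0 0; 1 0 0.013 -0.065 0 0 0; 1 0 0.019 -0.077 0 0 0; 1 0 0.026 -0.088 0 0 0; 1 0 0.035 -0.098 0 0 0; 1 0 0.044 -0.107 0 0 0; 1 0 0.054 -0.116 0 0 0"
  grip_force: 40

```text
clock: 6.6
ee_pos: [0.5038, 0.2407, 0.1343]
tool_rot: [-180.0, 0.1, 82.9]
ft_force: [15.7, 0.5, -23.1]
opening: 0.0095
```

>>> apply_moves:
  series: "1 0 0.011 -0.008 0 0 0; 1 0 0.022 -0.014 0 0 0; 1 0 0.034 -0.02 0 0 0; 1 0 0.047 -0.024 0 0 0; 1 0 0.06 -0.027 0 0 0; 1 0 0.073 -0.029 0 0 0; 1 0 0.086 -0.03 0 0 0; 1 0 0.1 -0.03 0 0 0; 1 0 0.112 -0.028 0 0 0; 1 0 0.122 -0.026 0 0 0"

```text
clock: 7.85
ee_pos: [0.6238, 0.2254, 0.1666]
tool_rot: [179.9, 0.1, 82.9]
ft_force: [-1.6, -6.2, 7.1]
opening: 0.0097
```

Run:
```python
from h import *
b=snap('scene','s5.png'); s=monitor.read_state(); print(s['ee_pos'],s['ft_force'],s['opening'])
for dz in(0,.025,.044,.073,.1): print(dz,proj('scene',s['ee_pos']+[0,0,dz]).round(1))
cv2.imwrite('pics/s5c.png',cv2.resize(b[140:380,240:500],(650,600),interpolation=cv2.INTER_CUBIC))
```

```text
[0.6248777  0.22521357 0.16637236] [-0.19733292 -5.27549143  6.04041168] 0.00967875189915842
0 [328.2 269.4]
0.025 [329.5 259.7]
0.044 [330.5 252. ]
0.073 [332.  239.8]
0.1 [333.6 227.9]
```

View pics/s5c.png

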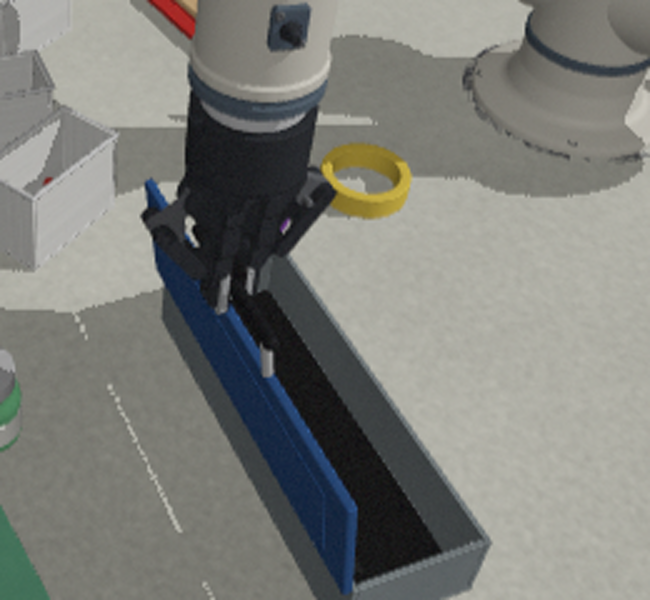

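The lid is up near 1.75 rad. The tips show at about scene (334,260), which matches the 25 mm offset. Nudge it back, release and rise.

>>> apply_moves:
  series: "1 0 0.005 0.001 0 0 0; 0.65 0 0.005 0.001 0 0 0; 0.65 0 0.005 0.001 0 0 0; 0.65 0 0.005 0.001 0 0 0; 0.65 0 0.005 -0.03 0 0 0; 0.65 0 0.005 -0.06 0 0 0; 0.65 0 0.005 -0.09 0 0 0; 0.65 0 0.005 -0.09 0 0 0"

```text
clock: 8.9
ee_pos: [0.6289, 0.2266, 0.2581]
tool_rot: [179.7, -0.1, 83.0]
ft_force: [-0.1, 0.7, 0.6]
opening: 0.0298
```

Run:
```python
from h import *
import json
from plan import *
# cmd before: (.4495,.249,.0227)+arc(.176,-.0213,.142)
s=monitor.read_state(); print(s['ee_pos'],s['ft_force'])
c=[.6290,.2271,.2547,83.]; json.dump(c,open('cmd.json','w')); print(c)
# go above table weight (.4265,-.0755); yaw keep 83 ; safe height
plan([(.52,.06,.2547,83,.4),(.4265,-.0755,.17,83,.4,2)])
```

```text
[0.62893513 0.22663376 0.25809027] [-0.0683952   0.69423908  0.57703328]
[0.629, 0.2271, 0.2547, 83.0]
10 rows -> [ 4.266e-01 -7.550e-02  1.697e-01  8.300e+01]
0.4 -0.045 -0.022 0 0 0 0; 0.4 -0.09 -0.044 0 0 0 0; 0.4 -0.134 -0.066 0 0 0 0; 0.4 -0.179 -0.088 0 0 0 0; 0.4 -0.216 -0.107 0.021 0 0 0; 0.4 -0.252 -0.126 0.042 0 0 0; 0.4 -0.289 -0.145 0.064 0 0 0; 0.4 -0.325 -0.164 0.085 0 0 0; 0.4 -0.325 -0.164 0.085 0 0 0; 0.4 -0.325 -0.164 0.085 0 0 0
```

>>> apply_moves:
  series: "0.4 -0.045 -0.022 0 0 0 0; 0.4 -0.09 -0.044 0 0 0 0; 0.4 -0.134 -0.066 0 0 0 0; 0.4 -0.179 -0.088 0 0 0 0; 0.4 -0.216 -0.107 0.021 0 0 0; 0.4 -0.252 -0.126 0.042 0 0 0; 0.4 -0.289 -0.145 0.064 0 0 0; 0.4 -0.325 -0.164 0.085 0 0 0; 0.4 -0.325 -0.164 0.085 0 0 0; 0.4 -0.325 -0.164 0.085 0 0 0"

```text
clock: 10.15
ee_pos: [0.4257, -0.0759, 0.1691]
tool_rot: [-180.0, -0.0, 82.9]
ft_force: [-0.1, 0.4, -0.1]
opening: 0.0513
```

Run:
```python
from h import *
s=monitor.read_state(); cal=cams.get_calibration('wrist'); a=snap('wrist','w6.png'); b=snap('scene','s6.png')
print(s['ee_pos'],s['tool_rot'],s['opening'])
hsv=cv2.cvtColor(a,cv2.COLOR_BGR2HSV)
m=cv2.inRange(hsv,(0,150,70),(8,255,255))|cv2.inRange(hsv,(172,150,70),(180,255,255))
n,l,st,ce=cv2.connectedComponentsWithStats(m)
for i in range(1,n):
    if st[i,4]>40: print('red',st[i].tolist(),ce[i].round(1))
print('pred top',proj('wrist',(.4265,-.0755,.052),cal),proj('wrist',(.4265,-.0755,.012),cal))
cv2.imwrite('pics/ws6.png',np.hstack([cv2.resize(a,(400,300)),cv2.resize(b[140:380,240:500],(325,300))]))
```

```text
[ 0.42569148 -0.07587587  0.16914145] [-1.79984908e+02 -3.46335600e-02  8.29373915e+01] 0.05127220593448479
red [473, 169, 18, 15, 162] [482.7 175.7]
red [272, 179, 13, 19, 148] [277.3 190. ]
red [475, 299, 11, 10, 88] [479.9 303.7]
pred top [278.58446894 195.807201  ] [278.45660524 186.9769579 ]
```

View pics/ws6.png

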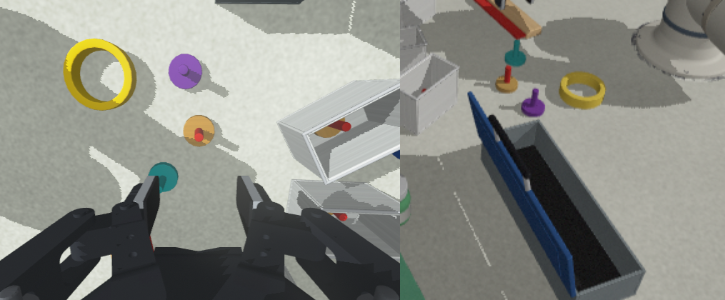

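The lid rests open, and the brass weight's red handle is at (278,192) in the wrist view, within 4 px of prediction. Descend and grip.

>>> apply_moves:
  series: "0.5 0 0 0.05 0 0 0; 0.5 0 0 0.1 0 0 0; 0.5 0 0 0.14 0 0 0; 0.5 0 0 0.163 0 0 0; 0.5 0 0 0.163 0 0 0; 1 0 0 0.163 0 0 0; 1 0 0 0.163 0 0 0; 1 0 0 0.163 0 0 0; 1 0 0 0.163 0 0 0; 1 0 0 0.163 0 0 0"
  grip_force: 60

```text
clock: 11.5
ee_pos: [0.4271, -0.0764, 0.0086]
tool_rot: [179.8, -0.0, 83.0]
ft_force: [-0.5, 1.4, 6.0]
opening: 0.0091
```

Run:
```python
from h import *
a=snap('wrist','w7.png'); s=monitor.read_state(); print(s['ee_pos'],s['ft_force'],s['opening'])
cv2.imwrite('pics/w7c.png',cv2.resize(a[150:380,180:380],(522,600),interpolation=cv2.INTER_CUBIC))
```

```text
[ 0.42706461 -0.07641302  0.00865627] [0.96916635 1.93789249 6.34010196] 0.009793055302921202
```

View pics/w7c.png

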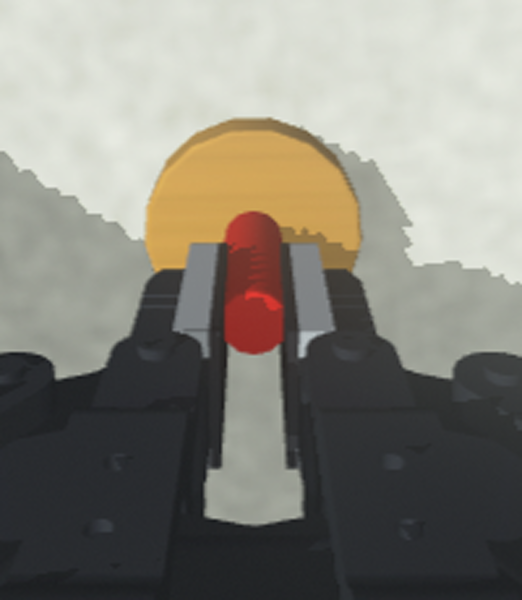

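The weight is gripped centrally by the handle. I'll carry it to the far slot.

```bash
cat > slot.py <<'E'
import numpy as np
c=np.array([.541,.237]); a=np.radians(-7); X=np.array([np.cos(a),np.sin(a)]); Y=np.array([-np.sin(a),np.cos(a)])
def slot(y,x=-.005): return c+x*X+y*Y
E
python3 - <<'E'
from plan import *; from slot import *
json.dump([.4266,-.0755,.0067,83.],open(F,'w'))
p=slot(.105); print(p)
plan([(.4266,-.0755,.05,83,1),(.4266,-.0755,.13,83,1),(.47,.08,.14,83,1),(*p,.14,83,1,0)],.062)
plan([(*p,.08,83,1),(*p,.03,83,1),(*p,.0125,83,1,2),(*p,.0125,83,.7,1)],.062)
E
```

```text
[0.54883355 0.34182669]
11 rows -> [ 0.5484  0.3418  0.1397 83.    ]
1 0 0 -0.043 0 0 0; 1 0 0 -0.083 0 0 0; 1 0 0 -0.123 0 0 0; 1 0.053 0.008 -0.127 0 0 0; 1 0.106 0.016 -0.13 0 0 0; 1 0.16 0.024 -0.133 0 0 0; 1 0.214 0.033 -0.133 0 0 0; 1 0.267 0.043 -0.133 0 0 0; 1 0.321 0.052 -0.133 0 0 0; 1 0.375 0.061 -0.133 0 0 0
-- (relative to START of first call; re-plan!)
1 0.429 0.07 -0.133 0 0 0
7 rows -> [5.484e-01 3.418e-01 1.270e-02 8.300e+01]
1 0 0 0.06 0 0 0; 1 0 0 0.11 0 0 0; 1 0 0 0.127 0 0 0; 1 0 0 0.127 0 0 0; 1 0 0 0.127 0 0 0; 0.7 0 0 0.127 0 0 0; 0.7 0 0 0.127 0 0 0
```

>>> apply_moves:
  series: "1 0 0 -0.06 0 0 0; 1 0 0 -0.12 0 0 0; 1 0.053 0.008 -0.127 0 0 0; 1 0.106 0.016 -0.13 0 0 0; 1 0.16 0.024 -0.133 0 0 0; 1 0.214 0.033 -0.133 0 0 0; 1 0.267 0.043 -0.133 0 0 0; 1 0.321 0.052 -0.133 0 0 0; 1 0.375 0.061 -0.133 0 0 0; 1 0.429 0.07 -0.133 0 0 0"

```text
clock: 12.8
ee_pos: [0.5481, 0.3425, 0.1393]
tool_rot: [-180.0, 0.0, 82.9]
ft_force: [1.0, -0.1, -0.3]
opening: 0.0094
```

>>> apply_moves:
  series: "1 0 0 0 0 0 0; 1 0 0 0.05 0 0 0; 1 0 0 0.09 0 0 0; 1 0 0 0.115 0 0 0; 1 0 0 0.127 0 0 0; 1 0 0 0.127 0 0 0; 1 0 0 0.127 0 0 0"

```text
clock: 13.68
ee_pos: [0.5483, 0.3407, 0.0138]
tool_rot: [179.9, -0.0, 82.9]
ft_force: [-1.0, -0.3, 0.2]
opening: 0.0097
```

Run:
```python
from h import *
a=snap('wrist','w8.png'); b=snap('scene','s8.png'); s=monitor.read_state(); print(s['ee_pos'],s['ft_force'],s['opening'])
cv2.imwrite('pics/ws8.png',np.hstack([cv2.resize(a,(480,360)),cv2.resize(b[200:400,300:460],(288,360))]))
```

```text
[0.54828322 0.34070396 0.01376558] [-1.09587466 -1.95677612  3.08930648] 0.009302138405846129
```

View pics/ws8.png

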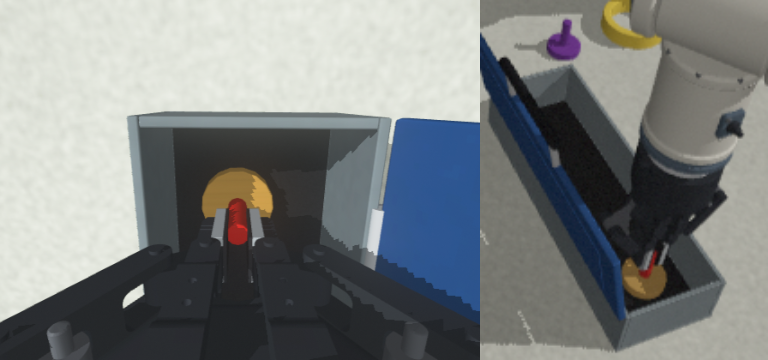

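The weight stands on the case floor, well inside the walls. Release, then on to canister A.

Run:
```python
from plan import *; from slot import *
p=get()[:2]
plan([(*p,.0127,83,.65,1),(*p,.06,83,.65),(*p,.11,83,.65),(*p,.16,83,.65),(*slot(-.02,-.03),.16,83,.65)],.062)
plan([(.53,.0,.17,98,.65),(.609,-.085,.17,112.7,.65,2)],.062)
```

```text
8 rows -> [ 0.5083  0.2207  0.1597 83.    ]
0.65 0 0 0 0 0 0; 0.65 0 0 0 0 0 0; 0.65 0 0 -0.047 0 0 0; 0.65 0 0 -0.097 0 0 0; 0.65 0 0 -0.147 0 0 0; 0.65 -0.042 -0.008 -0.147 0 0 0; 0.65 -0.083 -0.016 -0.147 0 0 0; 0.65 -0.125 -0.025 -0.147 0 0 0
8 rows -> [ 6.088e-01 -8.480e-02  1.697e-01  1.127e+02]
0.65 -0.054 0.012 -0.003 0 0 -3.8; 0.65 -0.108 0.024 -0.005 0 0 -7.5; 0.65 -0.162 0.036 -0.008 0 0 -11.2; 0.65 -0.216 0.048 -0.01 0 0 -15; 0.65 -0.254 0.093 -0.01 0 0 -22.3; 0.65 -0.291 0.137 -0.01 0 0 -29.7; 0.65 -0.291 0.137 -0.01 0 0 -29.7; 0.65 -0.291 0.137 -0.01 0 0 -29.7
```

>>> apply_moves:
  series: "0.65 0 0 0 0 0 0; 0.65 0 0 0 0 0 0; 0.65 0 0 -0.047 0 0 0; 0.65 0 0 -0.097 0 0 0; 0.65 0 0 -0.147 0 0 0; 0.65 -0.042 -0.008 -0.147 0 0 0; 0.65 -0.083 -0.016 -0.147 0 0 0; 0.65 -0.125 -0.025 -0.147 0 0 0"

```text
clock: 14.78
ee_pos: [0.5072, 0.2189, 0.1596]
tool_rot: [180.0, -0.0, 83.0]
ft_force: [0.7, -0.1, -0.1]
opening: 0.0297
```

>>> apply_moves:
  series: "0.65 -0.054 0.012 -0.003 0 0 -3.8; 0.65 -0.108 0.024 -0.005 0 0 -7.5; 0.65 -0.162 0.036 -0.008 0 0 -11.2; 0.65 -0.216 0.048 -0.01 0 0 -15; 0.65 -0.254 0.093 -0.01 0 0 -22.3; 0.65 -0.291 0.137 -0.01 0 0 -29.7; 0.65 -0.291 0.137 -0.01 0 0 -29.7; 0.65 -0.291 0.137 -0.01 0 0 -29.7"

```text
clock: 15.78
ee_pos: [0.6077, -0.0855, 0.1692]
tool_rot: [-180.0, -0.1, 112.6]
ft_force: [0.0, -0.5, -0.7]
opening: 0.0298
```

```bash
cat > look.py <<'E'
from h import *
import sys
f,x,y,ang=sys.argv[1],*map(float,sys.argv[2:5])
s=monitor.read_state(); cal=cams.get_calibration('wrist'); a=snap('wrist',f+'.png'); print(s['clock'],s['ee_pos'],s['tool_rot'],s['opening'])
hsv=cv2.cvtColor(a,cv2.COLOR_BGR2HSV)
m=cv2.inRange(hsv,(0,150,50),(8,255,255))|cv2.inRange(hsv,(172,150,50),(180,255,255))
n,l,st,ce=cv2.connectedComponentsWithStats(m)
for i in range(1,n):
    if st[i,4]>40: print('red',st[i].tolist(),ce[i].round(1), ray('wrist',*ce[i],.056,cal)[:2].round(4))
r=np.radians(ang); u=np.array([np.cos(r),np.sin(r)]); v=np.array([-u[1],u[0]])
for sx,sy in((1,1),(1,-1),(-1,-1),(-1,1)):
    p=proj('wrist',(*(np.array([x,y])+sx*.06*u+sy*.033*v),.093),cal); print('rim',p.round()); cv2.circle(a,tuple(int(q) for q in p),3,(0,255,0),-1)
p=proj('wrist',(x,y,.056),cal); print('pred top',p.round(1)); cv2.circle(a,tuple(int(q) for q in p),2,(255,255,0),-1)
cv2.imwrite('pics/%sm.png'%f,a)
E
python3 look.py w9 .609 -.085 22.7
```

```text
15.775 [ 0.60769228 -0.08554412  0.16921149] [-1.79969168e+02 -5.22266435e-02  1.12590077e+02] 0.029830342093255614
red [469, 92, 91, 80, 5752] [519.3 130.4] [0.7749 0.0477]
rim [358. 167.]
rim [353. 248.]
rim [205. 248.]
rim [200. 167.]
pred top [278.8 197.7]
```

View pics/w9m.png

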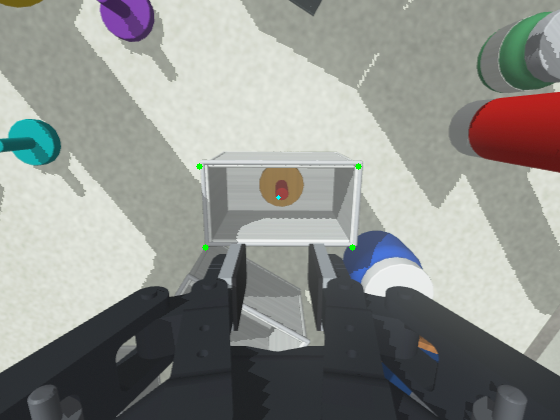

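The rim matches the prediction (green dots) and the handle top is at (281,196), so I need about 2 mm of tool y. Descend inside and grip.

>>> apply_moves:
  series: "0.65 0.001 0.002 0.04 0 0 0; 0.65 0.001 0.002 0.08 0 0 0; 0.65 0.001 0.002 0.115 0 0 0; 0.65 0.001 0.002 0.145 0 0 0; 0.65 0.001 0.002 0.159 0 0 0; 0.65 0.001 0.002 0.159 0 0 0; 1 0.001 0.002 0.159 0 0 0; 1 0.001 0.002 0.159 0 0 0; 1 0.001 0.002 0.159 0 0 0; 1 0.001 0.002 0.159 0 0 0"

```text
clock: 17.08
ee_pos: [0.6106, -0.084, 0.0127]
tool_rot: [179.8, 0.1, 112.7]
ft_force: [0.8, 1.4, 6.1]
opening: 0.0094
```

Run:
```python
from plan import *; from slot import *
a=np.radians(112.7); c=[.6088+.001*np.cos(a)+.002*np.sin(a), -.0848+.001*np.sin(a)-.002*np.cos(a), .0107,112.7]; json.dump(c,open(F,'w'))
p=c[:2]; q=slot(.035,0)
plan([(*p,.06,112.7,1),(*p,.17,112.7,1),(.50,.06,.17,98,1)],.06)
plan([(*slot(-.12,-.03),.15,83,1),(*slot(.035,-.02),.14,83,1),(*q,.12,83,1),(*q,.07,83,1)],.06)
plan([(*q,.03,83,1),(*q,.0127,83,1,2),(*q,.0127,83,.65,2),(*q,.06,83,.65),(*q,.11,83,.65),(*q,.16,83,.65)],.06)
```

```text
7 rows -> [5.003e-01 6.060e-02 1.697e-01 9.800e+01]
1 0 0 -0.049 0 0 0; 1 0 0 -0.104 0 0 0; 1 0 0 -0.159 0 0 0; 1 0.044 -0.012 -0.159 0 0 3.7; 1 0.087 -0.023 -0.159 0 0 7.4; 1 0.131 -0.035 -0.159 0 0 11; 1 0.175 -0.046 -0.159 0 0 14.7
7 rows -> [5.453e-01 2.719e-01 6.970e-02 8.300e+01]
1 0.03 0.002 0.01 0 0 7.5; 1 0.061 0.005 0.02 0 0 15; 1 0.11 0.021 0.023 0 0 15; 1 0.159 0.038 0.026 0 0 15; 1 0.208 0.055 0.03 0 0 15; 1 0.203 0.074 0.05 0 0 15; 1 0.203 0.074 0.1 0 0 15
10 rows -> [ 0.5453  0.2719  0.1597 83.    ]
1 0 0 0.04 0 0 0; 1 0 0 0.057 0 0 0; 1 0 0 0.057 0 0 0; 1 0 0 0.057 0 0 0; 0.65 0 0 0.057 0 0 0; 0.65 0 0 0.057 0 0 0; 0.65 0 0 0.057 0 0 0; 0.65 0 0 0.01 0 0 0; 0.65 0 0 -0.04 0 0 0; 0.65 0 0 -0.09 0 0 0
```

>>> apply_moves:
  series: "1 0 0 -0.049 0 0 0; 1 0 0 -0.104 0 0 0; 1 0 0 -0.159 0 0 0; 1 0.044 -0.012 -0.159 0 0 3.7; 1 0.087 -0.023 -0.159 0 0 7.4; 1 0.131 -0.035 -0.159 0 0 11; 1 0.175 -0.046 -0.159 0 0 14.7"

```text
clock: 17.95
ee_pos: [0.4982, 0.0605, 0.169]
tool_rot: [-179.9, 0.0, 97.8]
ft_force: [-0.8, 0.6, -1.8]
opening: 0.0093
```

>>> apply_moves:
  series: "1 0.03 0.002 0.01 0 0 7.5; 1 0.061 0.005 0.02 0 0 15; 1 0.11 0.021 0.023 0 0 15; 1 0.159 0.038 0.026 0 0 15; 1 0.208 0.055 0.03 0 0 15; 1 0.203 0.074 0.05 0 0 15; 1 0.203 0.074 0.1 0 0 15"

```text
clock: 18.82
ee_pos: [0.5471, 0.2721, 0.0711]
tool_rot: [179.7, -0.1, 83.0]
ft_force: [-0.4, 0.1, -1.8]
opening: 0.0093
```

Run:
```python
from h import *
a=snap('wrist','w10.png'); b=snap('top','t10.png'); s=monitor.read_state(); print(s['ee_pos'],s['ft_force'],s['opening'])
cv2.imwrite('pics/ws10.png',np.hstack([cv2.resize(a,(400,300)),cv2.resize(b[140:350,200:490],(400,300))]))
```

```text
[0.54076533 0.26926239 0.06157397] [-0.65622169 -0.33725974 -3.28282684] 0.009545561171616243
```

View pics/ws10.png

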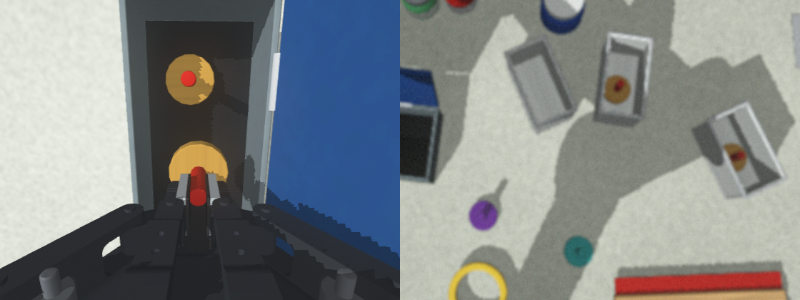

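The first weight stands upright in the case and the second is held above its slot. Canister A is empty and upright, and B and C still hold theirs. Place it.

>>> apply_moves:
  series: "1 0 0 0.04 0 0 0; 1 0 0 0.057 0 0 0; 1 0 0 0.057 0 0 0; 1 0 0 0.057 0 0 0; 0.65 0 0 0.057 0 0 0; 0.65 0 0 0.057 0 0 0; 0.65 0 0 0.057 0 0 0; 0.65 0 0 0.01 0 0 0; 0.65 0 0 -0.04 0 0 0; 0.65 0 0 -0.09 0 0 0"

```text
clock: 20.18
ee_pos: [0.5445, 0.271, 0.1612]
tool_rot: [180.0, -0.0, 82.9]
ft_force: [0.1, -0.1, 0.1]
opening: 0.03
```

Run:
```python
from plan import *; from slot import *
# canister B centre .611,-.212 axis -10 -> yaw 80 ; weight top ~ .607,-.209
plan([(*slot(-.05,-.03),.16,83,.65),(.50,.05,.17,83,.65),(.609,-.211,.17,80,.65,1)],.062)
```

```text
11 rows -> [ 0.6089 -0.2114  0.1697 80.    ]
0.65 -0.043 -0.015 0 0 0 0; 0.65 -0.085 -0.03 0 0 0 0; 0.65 -0.132 -0.026 -0.004 0 0 0; 0.65 -0.179 -0.022 -0.007 0 0 0; 0.65 -0.226 -0.018 -0.01 0 0 0; 0.65 -0.275 0.01 -0.01 0 0 0.6; 0.65 -0.324 0.038 -0.01 0 0 1.2; 0.65 -0.373 0.066 -0.01 0 0 1.8; 0.65 -0.422 0.094 -0.01 0 0 2.4; 0.65 -0.472 0.122 -0.01 0 0 3
-- (relative to START of first call; re-plan!)
0.65 -0.472 0.122 -0.01 0 0 3
```

>>> apply_moves:
  series: "0.65 -0.043 -0.015 0 0 0 0; 0.65 -0.085 -0.03 0 0 0 0; 0.65 -0.132 -0.026 -0.004 0 0 0; 0.65 -0.179 -0.022 -0.007 0 0 0; 0.65 -0.226 -0.018 -0.01 0 0 0; 0.65 -0.275 0.01 -0.01 0 0 0.6; 0.65 -0.324 0.038 -0.01 0 0 1.2; 0.65 -0.373 0.066 -0.01 0 0 1.8; 0.65 -0.422 0.094 -0.01 0 0 2.4; 0.65 -0.472 0.122 -0.01 0 0 3"

```text
clock: 21.42
ee_pos: [0.6084, -0.2142, 0.1698]
tool_rot: [180.0, -0.0, 79.9]
ft_force: [0.0, 1.3, -0.1]
opening: 0.0296
```

>>> apply_moves:
  series: "0.65 0 0 0 0 0 0; 0.65 0 0 0 0 0 0"

```text
clock: 21.68
ee_pos: [0.6077, -0.2121, 0.1694]
tool_rot: [-180.0, -0.0, 79.9]
ft_force: [-1.0, 0.4, 0.9]
opening: 0.0298
```

```bash
cat > look2.py <<'E'
from h import *
import sys
f,x,y=sys.argv[1],float(sys.argv[2]),float(sys.argv[3])
s=monitor.read_state(); cal=cams.get_calibration('wrist'); a=snap('wrist',f+'.png'); print(s['clock'],s['ee_pos'],s['tool_rot'],s['opening'])
b,g,r=[a[...,i].astype(int) for i in range(3)]
m=((r>1.9*g)&(r>60)&(r>1.5*b)).astype(np.uint8)       # red handle
br=((r>1.25*g)&(g>1.3*b)&(r>60)).astype(np.uint8)     # brass
for nm,k in(('red',m),('brass',br)):
    n,l,st,ce=cv2.connectedComponentsWithStats(k)
    for i in range(1,n):
        q=ray('wrist',*ce[i],.056 if nm=='red' else .016,cal)[:2]
        if st[i,4]>60 and np.hypot(q[0]-x,q[1]-y)<.06: print(nm,st[i].tolist(),ce[i].round(1),q.round(4))
print('pred top',proj('wrist',(x,y,.056),cal).round(1),'bottom of handle',proj('wrist',(x,y,.016),cal).round(1))
E
python3 look2.py w12 .608 -.211
```

```text
21.675 [ 0.60771472 -0.21214275  0.16935307] [-1.79964693e+02 -3.88756192e-02  7.99356704e+01] 0.02979873858821398
red [275, 179, 13, 20, 185] [280.7 189. ] [ 0.6115 -0.2052]
pred top [278.  195.9] bottom of handle [277.9 187. ]
```

>>> apply_moves:
  series: "0.65 0.003 0.002 0.04 0 0 0; 0.65 0.003 0.002 0.08 0 0 0; 0.65 0.003 0.002 0.115 0 0 0; 0.65 0.003 0.002 0.145 0 0 0; 0.65 0.003 0.002 0.159 0 0 0; 0.65 0.003 0.002 0.159 0 0 0; 1 0.003 0.002 0.159 0 0 0; 1 0.003 0.002 0.159 0 0 0; 1 0.003 0.002 0.159 0 0 0; 1 0.003 0.002 0.159 0 0 0"

```text
clock: 22.98
ee_pos: [0.611, -0.2097, 0.0122]
tool_rot: [179.9, -0.0, 80.0]
ft_force: [0.1, 2.3, 5.8]
opening: 0.0096
```

Run:
```python
from plan import *; from slot import *
a=np.radians(80); c=[.6089+.003*np.cos(a)+.002*np.sin(a), -.2114+.003*np.sin(a)-.002*np.cos(a), .0107,80]; json.dump(c,open(F,'w'))
p=c[:2]; q=slot(-.035,0)
plan([(*p,.06,80,1),(*p,.17,80,1),(.50,.0,.17,83,1)],.062)
plan([(*slot(-.12,-.03),.15,83,1),(*slot(-.035,-.02),.14,83,1),(*q,.12,83,1),(*q,.07,83,1)],.06)
plan([(*q,.03,83,1),(*q,.0127,83,1,2),(*q,.0127,83,.65,2),(*q,.06,83,.65),(*q,.11,83,.65),(*q,.16,83,.65)],.06)
```

```text
7 rows -> [ 4.999e-01 -3.000e-04  1.697e-01  8.300e+01]
1 0 0 -0.049 0 0 0; 1 0 0 -0.104 0 0 0; 1 0 0 -0.159 0 0 0; 1 0.047 -0.036 -0.159 0 0 -0.8; 1 0.093 -0.073 -0.159 0 0 -1.5; 1 0.14 -0.109 -0.159 0 0 -2.2; 1 0.186 -0.146 -0.159 0 0 -3
7 rows -> [5.369e-01 2.027e-01 6.970e-02 8.300e+01]
1 0.04 -0.006 0.007 0 0 0; 1 0.08 -0.012 0.013 0 0 0; 1 0.121 -0.018 0.02 0 0 0; 1 0.163 -0.013 0.025 0 0 0; 1 0.206 -0.008 0.03 0 0 0; 1 0.206 0.012 0.05 0 0 0; 1 0.206 0.012 0.1 0 0 0
10 rows -> [ 0.5369  0.2027  0.1597 83.    ]
1 0 0 0.04 0 0 0; 1 0 0 0.057 0 0 0; 1 0 0 0.057 0 0 0; 1 0 0 0.057 0 0 0; 0.65 0 0 0.057 0 0 0; 0.65 0 0 0.057 0 0 0; 0.65 0 0 0.057 0 0 0; 0.65 0 0 0.01 0 0 0; 0.65 0 0 -0.04 0 0 0; 0.65 0 0 -0.09 0 0 0
```

>>> apply_moves:
  series: "1 0 0 -0.049 0 0 0; 1 0 0 -0.104 0 0 0; 1 0 0 -0.159 0 0 0; 1 0.047 -0.036 -0.159 0 0 -0.8; 1 0.093 -0.073 -0.159 0 0 -1.5; 1 0.14 -0.109 -0.159 0 0 -2.2; 1 0.186 -0.146 -0.159 0 0 -3"

```text
clock: 23.85
ee_pos: [0.4976, 0.0001, 0.1689]
tool_rot: [-179.9, 0.0, 82.9]
ft_force: [0.5, 0.6, -0.9]
opening: 0.0096
```

>>> apply_moves:
  series: "1 0.04 -0.006 0.007 0 0 0; 1 0.08 -0.012 0.013 0 0 0; 1 0.121 -0.018 0.02 0 0 0; 1 0.163 -0.013 0.025 0 0 0; 1 0.206 -0.008 0.03 0 0 0; 1 0.206 0.012 0.05 0 0 0; 1 0.206 0.012 0.1 0 0 0"

```text
clock: 24.72
ee_pos: [0.5387, 0.2025, 0.071]
tool_rot: [179.7, -0.1, 83.0]
ft_force: [0.4, 1.1, -3.1]
opening: 0.0095
```

Still held (0.0095). Place it, then plan the route to canister C.

>>> apply_moves:
  series: "1 0 0 0.04 0 0 0; 1 0 0 0.057 0 0 0; 1 0 0 0.057 0 0 0; 1 0 0 0.057 0 0 0; 0.65 0 0 0.057 0 0 0; 0.65 0 0 0.057 0 0 0; 0.65 0 0 0.057 0 0 0; 0.65 0 0 0.01 0 0 0; 0.65 0 0 -0.04 0 0 0; 0.65 0 0 -0.09 0 0 0"

```text
clock: 25.98
ee_pos: [0.5361, 0.2018, 0.1612]
tool_rot: [180.0, -0.0, 83.0]
ft_force: [-0.5, 0.4, 0.5]
opening: 0.0299
```

Run:
```python
from plan import *; from slot import *
# canister C centre .502,-.382 axis 23 -> yaw 113
plan([(.49,.05,.17,88,.65),(.50,-.1,.18,98,.65)],.06)
plan([(.501,-.382,.17,113,.65,2)],.06)
```

```text
6 rows -> [ 0.4998 -0.1     0.1797 98.    ]
0.65 -0.052 -0.009 -0.003 0 0 -1.7; 0.65 -0.105 -0.019 -0.007 0 0 -3.3; 0.65 -0.157 -0.028 -0.01 0 0 -5; 0.65 -0.207 -0.019 -0.014 0 0 -8.3; 0.65 -0.256 -0.009 -0.017 0 0 -11.7; 0.65 -0.305 0 -0.02 0 0 -15
7 rows -> [  0.501   -0.3816   0.1697 113.    ]
0.65 -0.056 -0.008 0.002 0 0 -3; 0.65 -0.112 -0.015 0.004 0 0 -6; 0.65 -0.168 -0.023 0.006 0 0 -9; 0.65 -0.224 -0.03 0.008 0 0 -12; 0.65 -0.279 -0.038 0.01 0 0 -15; 0.65 -0.279 -0.038 0.01 0 0 -15; 0.65 -0.279 -0.038 0.01 0 0 -15
```

>>> apply_moves:
  series: "0.65 -0.052 -0.009 -0.003 0 0 -1.7; 0.65 -0.105 -0.019 -0.007 0 0 -3.3; 0.65 -0.157 -0.028 -0.01 0 0 -5; 0.65 -0.207 -0.019 -0.014 0 0 -8.3; 0.65 -0.256 -0.009 -0.017 0 0 -11.7; 0.65 -0.305 0 -0.02 0 0 -15"

```text
clock: 26.72
ee_pos: [0.4987, -0.1025, 0.1801]
tool_rot: [179.9, 0.0, 98.1]
ft_force: [-0.1, -0.6, 0.2]
opening: 0.03
```

>>> apply_moves:
  series: "0.65 -0.056 -0.008 0.002 0 0 -3; 0.65 -0.112 -0.015 0.004 0 0 -6; 0.65 -0.168 -0.023 0.006 0 0 -9; 0.65 -0.224 -0.03 0.008 0 0 -12; 0.65 -0.279 -0.038 0.01 0 0 -15; 0.65 -0.279 -0.038 0.01 0 0 -15; 0.65 -0.279 -0.038 0.01 0 0 -15"

```text
clock: 27.6
ee_pos: [0.4997, -0.3823, 0.1694]
tool_rot: [180.0, -0.0, 112.9]
ft_force: [0.1, 0.9, 0.8]
opening: 0.0299
```

```bash
python3 look2.py w14 .501 -.382
```

```text
27.6 [ 0.49967957 -0.38225282  0.16937767] [ 1.79990772e+02 -4.92063311e-02  1.12909043e+02] 0.02993058866283428
red [270, 195, 12, 13, 122] [275.2 201.3] [ 0.4995 -0.386 ]
pred top [278.5 197.9] bottom of handle [278.3 188.8]
```

>>> apply_moves:
  series: "0.65 -0.003 -0.002 0.04 0 0 0; 0.65 -0.003 -0.002 0.08 0 0 0; 0.65 -0.003 -0.002 0.115 0 0 0; 0.65 -0.003 -0.002 0.145 0 0 0; 0.65 -0.003 -0.002 0.159 0 0 0; 0.65 -0.003 -0.002 0.159 0 0 0; 1 -0.003 -0.002 0.159 0 0 0; 1 -0.003 -0.002 0.159 0 0 0; 1 -0.003 -0.002 0.159 0 0 0; 1 -0.003 -0.002 0.159 0 0 0"

```text
clock: 28.9
ee_pos: [0.4995, -0.3866, 0.0125]
tool_rot: [179.9, 0.1, 112.9]
ft_force: [-1.6, 2.5, 5.5]
opening: 0.0096
```

Run:
```python
from plan import *; from slot import *
a=np.radians(113); c=[.501-.003*np.cos(a)-.002*np.sin(a), -.3816-.003*np.sin(a)+.002*np.cos(a), .0107,113]; json.dump(c,open(F,'w'))
p=c[:2]; q=slot(-.105,0)
plan([(*p,.06,113,1),(*p,.17,113,1),(.50,-.1,.17,98,1)],.06)
plan([(.50,.05,.16,83,1),(*slot(-.105,-.02),.14,83,1),(*q,.12,83,1),(*q,.07,83,1)],.06)
plan([(*q,.03,83,1),(*q,.0127,83,1,2),(*q,.0127,83,.65,2),(*q,.06,83,.65),(*q,.11,83,.65),(*q,.16,83,.65)],.06)
```

```text
8 rows -> [ 0.4997 -0.0997  0.1697 98.    ]
1 0 0 -0.049 0 0 0; 1 0 0 -0.104 0 0 0; 1 0 0 -0.159 0 0 0; 1 0.053 0.022 -0.159 0 0 3; 1 0.105 0.044 -0.159 0 0 6; 1 0.158 0.067 -0.159 0 0 9; 1 0.21 0.089 -0.159 0 0 12; 1 0.263 0.111 -0.159 0 0 15
7 rows -> [5.287e-01 1.326e-01 6.970e-02 8.300e+01]
1 0.049 0.007 0.003 0 0 5; 1 0.099 0.014 0.006 0 0 10; 1 0.148 0.021 0.01 0 0 15; 1 0.19 0.031 0.02 0 0 15; 1 0.231 0.041 0.03 0 0 15; 1 0.226 0.061 0.05 0 0 15; 1 0.226 0.061 0.1 0 0 15
10 rows -> [ 0.5277  0.1327  0.1597 83.    ]
1 0 -0.001 0.04 0 0 0; 1 0 -0.001 0.057 0 0 0; 1 0 -0.001 0.057 0 0 0; 1 0 -0.001 0.057 0 0 0; 0.65 0 -0.001 0.057 0 0 0; 0.65 0 -0.001 0.057 0 0 0; 0.65 0 -0.001 0.057 0 0 0; 0.65 0 -0.001 0.01 0 0 0; 0.65 0 -0.001 -0.04 0 0 0; 0.65 0 -0.001 -0.09 0 0 0
```

>>> apply_moves:
  series: "1 0 0 -0.049 0 0 0; 1 0 0 -0.104 0 0 0; 1 0 0 -0.159 0 0 0; 1 0.053 0.022 -0.159 0 0 3; 1 0.105 0.044 -0.159 0 0 6; 1 0.158 0.067 -0.159 0 0 9; 1 0.21 0.089 -0.159 0 0 12; 1 0.263 0.111 -0.159 0 0 15"

```text
clock: 29.9
ee_pos: [0.4983, -0.099, 0.1692]
tool_rot: [-180.0, 0.0, 97.8]
ft_force: [0.6, -0.4, -2.5]
opening: 0.0092
```

>>> apply_moves:
  series: "1 0.049 0.007 0.003 0 0 5; 1 0.099 0.014 0.006 0 0 10; 1 0.148 0.021 0.01 0 0 15; 1 0.19 0.031 0.02 0 0 15; 1 0.231 0.041 0.03 0 0 15; 1 0.226 0.061 0.05 0 0 15; 1 0.226 0.061 0.1 0 0 15"

```text
clock: 30.78
ee_pos: [0.5305, 0.1324, 0.0712]
tool_rot: [179.7, -0.1, 83.0]
ft_force: [1.2, -0.6, -2.2]
opening: 0.0093
```

>>> apply_moves:
  series: "1 0 -0.001 0.04 0 0 0; 1 0 -0.001 0.057 0 0 0; 1 0 -0.001 0.057 0 0 0; 1 0 -0.001 0.057 0 0 0; 0.65 0 -0.001 0.057 0 0 0; 0.65 0 -0.001 0.057 0 0 0; 0.65 0 -0.001 0.057 0 0 0; 0.65 0 -0.001 0.01 0 0 0; 0.65 0 -0.001 -0.04 0 0 0; 0.65 0 -0.001 -0.09 0 0 0"

```text
clock: 32.02
ee_pos: [0.5267, 0.1318, 0.1612]
tool_rot: [180.0, -0.0, 82.9]
ft_force: [-0.3, 0.1, -0.9]
opening: 0.0298
```

Run:
```python
from plan import *; from slot import *
# clear the view: raise and retreat in -x
plan([(.49,.15,.25,83,.65),(.34,.15,.25,83,.65,2)],.06)
```

```text
7 rows -> [ 0.3404  0.1497  0.2497 83.    ]
0.65 0.006 -0.02 -0.045 0 0 0; 0.65 0.013 -0.04 -0.09 0 0 0; 0.65 0.006 -0.089 -0.09 0 0 0; 0.65 0 -0.139 -0.09 0 0 0; 0.65 -0.006 -0.188 -0.09 0 0 0; 0.65 -0.006 -0.188 -0.09 0 0 0; 0.65 -0.006 -0.188 -0.09 0 0 0
```

>>> apply_moves:
  series: "0.65 0.006 -0.02 -0.045 0 0 0; 0.65 0.013 -0.04 -0.09 0 0 0; 0.65 0.006 -0.089 -0.09 0 0 0; 0.65 0 -0.139 -0.09 0 0 0; 0.65 -0.006 -0.188 -0.09 0 0 0; 0.65 -0.006 -0.188 -0.09 0 0 0; 0.65 -0.006 -0.188 -0.09 0 0 0"

```text
clock: 32.9
ee_pos: [0.3399, 0.149, 0.2499]
tool_rot: [179.9, -0.0, 83.0]
ft_force: [-0.5, -0.7, 0.4]
opening: 0.0299
```

Run:
```python
from h import *
b=snap('scene','s15.png'); t=snap('top','t15.png')
cv2.imwrite('pics/st15.png',np.hstack([cv2.resize(b,(400,300),interpolation=cv2.INTER_AREA),cv2.resize(t[140:350,50:490] if 0 else t,(400,300),interpolation=cv2.INTER_AREA)]))
c=np.vstack([np.hstack([cv2.resize(b,(400,300),interpolation=cv2.INTER_AREA),cv2.resize(t,(400,300),interpolation=cv2.INTER_AREA)]),np.hstack([cv2.resize(b[200:395,290:450][:120],(400,300)),cv2.resize(t[180:290,60:240],(400,300))])])
cv2.imwrite('pics/st15.png',c)
```

```text
(no output)
```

View pics/st15.png

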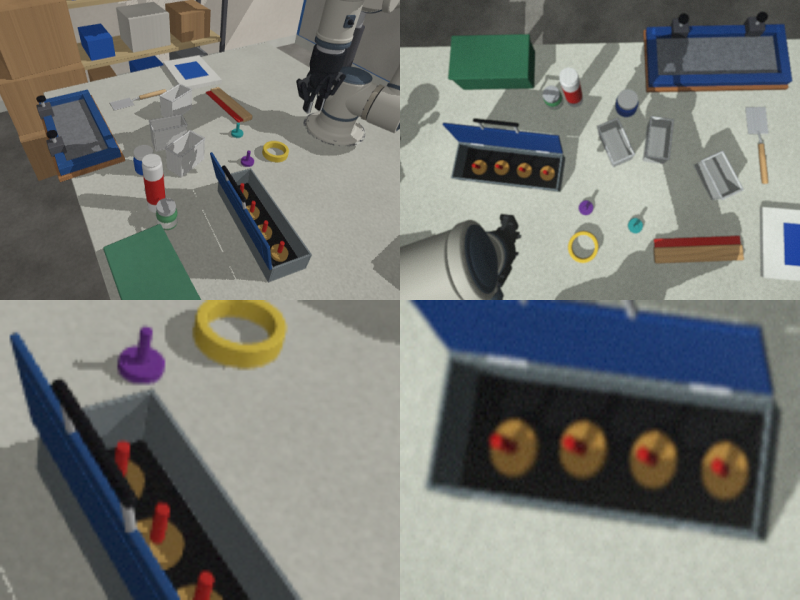

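All four brass weights stand in a row in the case. In the lower right panel the handles are at about (497,442), (573,442), (645,455) and (717,467). The canisters are empty and standing, and so are the tub, can and jar. No other brass is visible. Now to regrip the handle and shut the lid.

Run:
```python
from plan import *; from lid import *
plan([(.6285,.227,.2547,83,.65,1),(.6285,.227,.2,83,.65)],.06)
plan([(.6285,.227,.1637,83,.65,2),(.6285,.227,.1637,83,1,3)],.06)
L=np.linspace(1.8,0,21)[1:].round(3); arc(1.8,L[:10],1); arc(L[9],L[10:],1)
```

```text
7 rows -> [ 0.629   0.2271  0.1997 83.    ]
0.65 0.022 0.055 -0.001 0 0 0; 0.65 0.045 0.111 -0.002 0 0 0; 0.65 0.067 0.166 -0.003 0 0 0; 0.65 0.089 0.221 -0.004 0 0 0; 0.65 0.112 0.277 -0.005 0 0 0; 0.65 0.112 0.277 -0.005 0 0 0; 0.65 0.112 0.277 0.05 0 0 0
7 rows -> [ 0.629   0.2271  0.1637 83.    ]
0.65 0 0 0.036 0 0 0; 0.65 0 0 0.036 0 0 0; 0.65 0 0 0.036 0 0 0; 1 0 0 0.036 0 0 0; 1 0 0 0.036 0 0 0; 1 0 0 0.036 0 0 0; 1 0 0 0.036 0 0 0
[np.float64(0.5029070174822998), np.float64(0.242573894063905), np.float64(0.1387), np.float64(83.0)]
1 0 -0.013 -0.003 0 0 0; 1 0 -0.027 -0.004 0 0 0; 1 0 -0.04 -0.005 0 0 0; 1 0 -0.054 -0.004 0 0 0; 1 0 -0.067 -0.002 0 0 0; 1 0 -0.08 0.001 0 0 0; 1 0 -0.092 0.005 0 0 0; 1 0 -0.104 0.011 0 0 0; 1 0 -0.116 0.018 0 0 0; 1 0 -0.127 0.025 0 0 0
[np.float64(0.4493095252936684), np.float64(0.24915483860778298), np.float64(0.022699999999999984), np.float64(83.0)]
1 0 -0.01 0.009 0 0 0; 1 0 -0.019 0.018 0 0 0; 1 0 -0.027 0.028 0 0 0; 1 0 -0.034 0.039 0 0 0; 1 0 -0.04 0.051 0 0 0; 1 0 -0.045 0.063 0 0 0; 1 0 -0.049 0.076 0 0 0; 1 0 -0.052 0.089 0 0 0; 1 0 -0.053 0.103 0 0 0; 1 0 -0.054 0.116 0 0 0
```

>>> apply_moves:
  series: "0.65 0.022 0.055 -0.001 0 0 0; 0.65 0.045 0.111 -0.002 0 0 0; 0.65 0.067 0.166 -0.003 0 0 0; 0.65 0.089 0.221 -0.004 0 0 0; 0.65 0.112 0.277 -0.005 0 0 0; 0.65 0.112 0.277 -0.005 0 0 0; 0.65 0.112 0.277 0.02 0 0 0; 0.65 0.112 0.277 0.05 0 0 0; 0.65 0.112 0.277 0.05 0 0 0"

```text
clock: 34.12
ee_pos: [0.627, 0.2254, 0.1959]
tool_rot: [-179.7, 0.2, 82.9]
ft_force: [-0.6, 0.0, -0.1]
opening: 0.0297
```

>>> apply_moves:
  series: "0.65 0 0 0.018 0 0 0; 0.65 0 0 0.036 0 0 0; 0.65 0 0 0.036 0 0 0; 1 0 0 0.036 0 0 0; 1 0 0 0.036 0 0 0; 1 0 0 0.036 0 0 0; 1 0 0 0.036 0 0 0"
  grip_force: 40

```text
clock: 35.0
ee_pos: [0.6285, 0.2261, 0.1643]
tool_rot: [179.9, -0.0, 82.9]
ft_force: [-0.1, -0.0, 0.3]
opening: 0.0099
```

The handle is gripped (0.0099, with almost no side load). Swing it shut.

>>> apply_moves:
  series: "1 0 -0.013 -0.003 0 0 0; 1 0 -0.027 -0.004 0 0 0; 1 0 -0.04 -0.005 0 0 0; 1 0 -0.054 -0.004 0 0 0; 1 0 -0.067 -0.002 0 0 0; 1 0 -0.08 0.001 0 0 0; 1 0 -0.092 0.005 0 0 0; 1 0 -0.104 0.011 0 0 0; 1 0 -0.116 0.018 0 0 0; 1 0 -0.127 0.025 0 0 0"

```text
clock: 36.25
ee_pos: [0.5021, 0.2427, 0.1371]
tool_rot: [179.9, -0.1, 83.0]
ft_force: [12.4, 6.4, -12.0]
opening: 0.0094
```

>>> apply_moves:
  series: "1 0 -0.01 0.009 0 0 0; 1 0 -0.019 0.018 0 0 0; 1 0 -0.027 0.028 0 0 0; 1 0 -0.034 0.039 0 0 0; 1 0 -0.04 0.051 0 0 0; 1 0 -0.045 0.063 0 0 0; 1 0 -0.049 0.076 0 0 0; 1 0 -0.052 0.089 0 0 0; 1 0 -0.053 0.103 0 0 0; 1 0 -0.054 0.116 0 0 0"

```text
clock: 37.5
ee_pos: [0.4493, 0.2498, 0.0272]
tool_rot: [179.8, -0.2, 83.0]
ft_force: [-14.9, -3.9, 61.7]
opening: 0.0097
```

The lid has bottomed out, with about 60 N of down-press. Release, rise clear and check.

>>> apply_moves:
  series: "1 0 0 -0.004 0 0 0; 0.65 0 0 -0.004 0 0 0; 0.65 0 0 -0.004 0 0 0; 0.65 0 0 -0.004 0 0 0; 0.65 0 0 -0.05 0 0 0; 0.65 0 0 -0.1 0 0 0; 0.65 0 -0.05 -0.15 0 0 0; 0.65 0 -0.1 -0.2 0 0 0; 0.65 0 -0.1 -0.2 0 0 0; 0.65 0 -0.1 -0.2 0 0 0"

```text
clock: 38.75
ee_pos: [0.3495, 0.2608, 0.2229]
tool_rot: [179.9, -0.0, 83.0]
ft_force: [0.7, -0.3, -0.7]
opening: 0.0297
```

Run:
```python
from h import *
b=snap('scene','s16.png'); t=snap('top','t16.png'); b0=cv2.imread('pics/s0.png'); s=monitor.read_state(); print(s['clock'],s['ee_pos'],s['ft_force'])
cv2.imwrite('pics/end.png',np.vstack([np.hstack([cv2.resize(b,(400,300),interpolation=cv2.INTER_AREA),cv2.resize(t,(400,300),interpolation=cv2.INTER_AREA)]),np.hstack([cv2.resize(i[225:390,295:440],(400,300)) for i in(b0,b)])]))
```

```text
38.85 [0.34961596 0.26021716 0.2204445 ] [ 0.06900458  0.28850006 -0.3105448 ]
```

View pics/end.png

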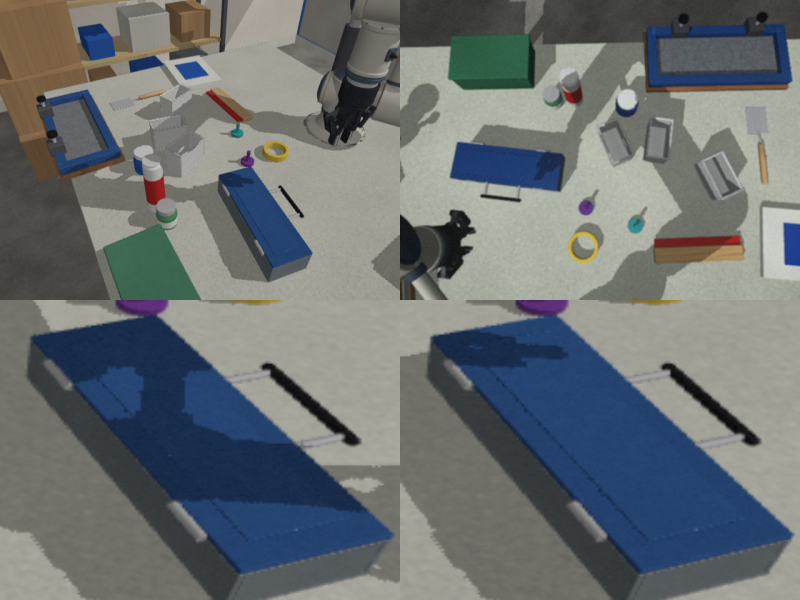

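The closed lid looks the same as in the first picture: handle ends at (268,368) and (352,440) before, (668,368) and (752,440) now, the same once the 400 px panel offset is taken off. Everything is standing and the arm is clear, so I'll hand in.

```bash
python3 -c "
from cell import ctrl; print(ctrl.finish_job())"
```

```text
the job is handed in; nothing more can be done
None
```

I opened the lid onto its stop, stood all four brass weights present on the case floor, shut the lid and handed the job in. No verdict was reported. The four were one from the table and one from each canister; I saw no fifth. The robot clock read about 39 s.

**Last checks:**
- Before shutting, the pictures showed all four weights upright in a row in the case.
- After shutting, the lid and handle sat at the same pixels as in the first picture. The canisters, ink tub, spray can and jar were standing, and the arm was clear with almost no force on the tool.

**What disagreed or was not checked:**
- **Missed first grasp:** my first pinch at the handle closed on nothing. The pads turned out to sit about 25 mm behind the stated TCP, so I used that offset for every later grasp.
- **High closing force:** at the end of shutting, the tool pressed down with about 60 N, well under the 120 N wrist limit. That force passed through the fingers onto the handle.
- **Weights not seen at the end:** I could not look at the weights again once the lid was down.

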